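# Dim the bench light and hold the UV torch on the flight controller

### The arm

A 6-joint arm with a two-finger parallel gripper is mounted at the origin on the work surface. World frame = base frame: x ahead of the robot, y to its left, z up, the work surface at z = 0. Lengths are in m, angles in degrees, forces in N, time in s.
With the tool pointing down it reaches from about 0.25 to 0.725 m from the base axis. Payload 9.7 kg.
Tool frame: the origin (TCP) lies on the centre line of the jaws, within the pads' length; the fingertips stand 14 mm ahead of it and the grasp point (between the pads) lies 5 mm behind it; z points along the fingers, y is the line along which they close (so a half turn about z gives the same grasp; the last joint's range is limited). The gripper opens to 85 mm and grips with 20 to 120 N. Pads are 22 mm wide; open, the fingers measure 114 mm over their backs; the gripper's body (76 mm by 85 mm) begins 54 mm behind the grasp point. The pads swing forward as they close: fully open they stand 13 mm farther back than shut.
Start: joints at [65.546, 4.979, 10.078, 95.1, 0, 90], TCP at [0.228, 0.501, 0.245] pointing down, gripper open.
Joint ranges: [-179.16, 179.16], [-48.56, 103.87], [-65.8, 70.77], [-126.05, 130.52], [-82.76, 87.17], [-180, 180]. Speed limits (degrees/s): [127.2, 127.2, 147.25, 180, 180, 180].

### API

Orientations are given as [roll, pitch, yaw] about the fixed x, y, z axes, in that order (R = Rz(yaw) Ry(pitch) Rx(roll)).
In Python, from workcell import bot, camera, get_calibration, ticket gives the robot as it stands. The module is installed in compiled form; this text tells all that it offers.
- The arm moves only by the tool send_rows, never from a script. Its arguments are lists of equal length, an entry for each row: "linear": the shift along the tool's x, y, z in m, a list of three; "twist": the turn, a rotation vector about the tool's x, y, z in units of 10 degrees (1.0 is 10 degrees), a list of three; "gripper": the opening in per cent of the stroke, from 0 (shut) to 100 (fully open). In form: {"linear": [[x, y, z], ...], "twist": [[wx, wy, wz], ...], "gripper": [gripper, ...]}. A call has 1 to 8 rows; each row shifts and turns the commanded pose from where the row before left it, along the tool's axes as they then stand; what a row does not reach is not made up. A row lasts 1/8 s, in which the tool goes at most 62.5 mm and 10.7 degrees, less where a joint would pass 70% of its speed; a pose out of reach is approached as far as the arm can. A call with a gripper value outside its range is refused whole. The fingers move at their own pace and stop on an object; "grip_force" is the grip in N (left out, the last holds). Time passes only in rows, so rows that do not move let the fingers close. It gives the time, the measured TCP pose, the force, the opening and the grip force at its end, in the units of the state.
- bot.get_obs(): the state, without advancing time (a new reading comes with each control period).
- camera(name): name is "side" or "top"; returns the picture (480x640x3 uint8, red, green, blue); there is no depth.
- get_calibration(name): a dict with "fx", "fy", "cx", "cy" (pixels), "origin" and "orientation" of the camera in the world. Camera axes: x right, y down, z forward; pixel columns grow to the right and rows downward; lengths in m; the calibration is good to about 2 mm. A picture is of the moment at which its call begins. get_calibration takes no time and is no camera call.
- ticket.job_done(): hands the job in; it is judged then, once.
The state is a dict: "time": time; "q": joint angles; "qd": joint speeds; "joint_efforts": joint torques, N m; "ee_pos": TCP position; "tcp_rot": TCP orientation; "wrist_force": force on the tool from outside, world axes, zero at the start; "torque": the same for the moment, N m; "opening": finger opening in m; "grasp_force": force on a finger pad.
Only numpy, scipy, OpenCV 4.12 (cv2) and the standard library are available. Lean on these libraries where they do the work, as an engineer would, in place of code of your own. Each camera call takes 0.05 s, during which the arm holds its last target. There are 200 camera calls.

### The job

Get the quadcopter's coated control board ready for its UV check. First dim the bench light: slide the dimmer's fader until the white line on its cap is level with the red tape mark, and let go of it; then draw the UV torch out of its slanted stand and hold it raised so that it slants down with its beam falling on the middle of the blue board on top of the quadcopter, the lens about 10 to 15 cm from the board. Finish still holding it there, steady and touching neither quadcopter nor stand, and leave the quadcopter and everything else on the bench where it lies.

Things in the scene. Friction and masses are not known exactly. Their poses are not given: they have to be found in the camera images.
- dimmer: Fixed grey desk box of the bench-light dimmer, 190 (its x) x 72 (its y) x 45 high; origin at the centre of its underside. A straight slot for the fader runs 116 mm along its x axis in the middle of its black top plate; white scale ticks on the +y side of the slot.
- fader (a joint): Position of the fader in m: 0 at the end of its track nearer the robot (dark), 0.10 at the far end (full light); grows along the dimmer's +x. Stiff to about 1.5 N, stays where it is left.
- fader_cap (a point): Centre of the fader's black cap with a white line across its top: 12 mm along the track (dimmer's x), 24 mm across, 15 mm tall; this point is 55 mm above the bench, 10 mm above the dimmer's top plate, the cap's top 63 mm above the bench. Axes parallel to the dimmer's.
- tape_mark (a point): Centre of the bit of red tape stuck on the top plate beside the slot (on its -y side, 23 mm from the slot's middle), 10 mm wide along the track and 15 mm across; its x axis lies along the track like the dimmer's. The white line of the cap must come level with it along the track.
- stand: Fixed torch stand: base plate 150 (x) x 76 x 10 mm, origin under its centre. A blue square cup, slanting up 25 degrees towards the stand's -x and open there, takes the last 48 mm of the torch (2 mm play); a rail 16 mm wide carries the barrel to 20 mm past its middle, which sits at (-20, 0, 85) mm. The torch comes out lens first up the slope: along (-cos25, 0, sin25) in the stand's axes.
- torch_center (a point): Middle of the UV torch, on its axis. Axis x points to the tail, the beam leaves along -x. 150 mm long: black round barrel 28 mm across from the tail (75 mm behind) to 35 mm ahead, metal head 40 mm across from 35 to 75 mm ahead. 130 to 210 g, balance about 10 mm ahead. In the stand the barrel is free at both sides from 27 mm behind this point to the head.
- torch_lens (a point): Centre of the torch's violet lens, on its axis 75 mm ahead (-x) of the torch's middle; axes as the torch's, the beam leaves along -x.
- drone: Quadcopter with propellers off, loose on its four legs, 0.75 kg; origin under its middle on the bench. Four arms (two red, two white) along its diagonals, black motors 28 mm across with shafts up to 92 mm high at 150 mm from its middle; grey double plate 92 x 92 mm, top at 74 mm.
- board (a point): Middle of the top of the blue control board, 36 x 36 mm, on top of the quadcopter's plates, 83 mm above the bench.
- multimeter: Orange multimeter lying flat, 150 x 76 x 34 mm; origin under its centre. To be left alone.
- spool: Solder spool standing, 56 mm across, 45 mm high; origin under its centre. To be left alone.
- parts_bin: Small blue open bin, 115 x 90 x 50 mm; origin under its centre. To be left alone.
- battery: Blue and yellow battery pack lying, 105 x 35 x 30 mm; origin under its centre. To be left alone.
- pliers: Red-handled pliers lying, about 150 mm long, 13 mm high; origin at the joint. To be left alone.
- screwdriver: Yellow screwdriver lying, 170 mm long; to be left alone.
- tape_roll: Roll of yellow tape lying flat, 68 mm across, 19 mm high; origin under its centre. To be left alone.
Not all that is in view belongs to the job. What is shaped like the dimmer but green is not meant. Leave any green look-alike of the part that bears torch_center alone.

How it is judged:
By the outcome, as a careful person would: the job done as asked, in the order asked, and still so for the second after the job is handed in, while the arm keeps its last pose, push and grip.
It also fails if it takes over 61 s, if anything falls off the work surface, if the arm or the gripper's body presses on something with over 40 N, if the wrist force passes 120 N, or if a joint passes its speed limit or range.

## Working session

There is one attempt and no reset: what is moved stays moved. The work goes in short steps, Python scripts to look and compute and a tool call to move; the robot and the scene stay as the last step left them, time stands still between calls to the robot, and variables do not carry over. Pictures are saved under pics/ and viewed, at most 10 in all, crops included, and the job is handed in when it is done.

Besides the shell and the picture viewer there is one more tool, called after "Call:" by a JSON object that holds its "name" and its "arguments". send_rows: Moves the arm, as the interface text tells. Its arguments: {"type":"object","properties":{"linear":{"type":"array"},"twist":{"type":"array"},"gripper":{"type":"array"},"grip_force":{"type":"number"}},"required":["linear","twist","gripper"]}

```bash
mkdir -p pics
python3 - <<'E'
from workcell import bot,camera,get_calibration
import cv2
for n in("top","side"):
    cv2.imwrite(f"pics/{n}0.png",camera(n)[:,:,::-1]); print(n,get_calibration(n))
print(bot.get_obs())
E
```

```text
top {'fx': 504.97588780808763, 'fy': 504.97588780808763, 'cx': 322.4891305210652, 'cy': 245.57411500303033, 'origin': array([ 0.33201659, -0.08942705,  1.459062  ]), 'orientation': array([-1.72813739e+02,  2.60043374e-02, -9.17019034e+01])}
side {'fx': 515.9185861950671, 'fy': 515.9185861950671, 'cx': 316.52772246832563, 'cy': 240.34904435378502, 'origin': array([0.4463518 , 1.23325653, 0.98720386]), 'orientation': array([-123.99594691,   -0.28503785, -177.43081663])}
{'time': 0.1, 'q': array([ 6.55458445e+01,  5.00881829e+00,  1.00398087e+01,  9.51013535e+01,
       -4.03134992e-04,  8.99987516e+01]), 'qd': array([-0.01044219, -0.09423045,  0.07924427,  0.05199016,  0.01271805,
       -0.03956755]), 'joint_efforts': array([-8.25994048e-04, -5.21564519e+01,  4.65652406e+01,  1.60864333e-02,
       -4.71219676e-05, -5.22382265e-06]), 'ee_pos': array([0.22760137, 0.50048185, 0.24465292]), 'tcp_rot': array([-1.79929637e+02,  4.01601553e-04,  1.55547093e+02]), 'wrist_force': array([ 0.10188099, -0.13997196, -0.58724331]), 'torque': array([ 0.0246155 ,  0.08334348, -0.02339507]), 'grasp_force': 0.0, 'opening': 0.08514546864049521}
```

View pics/top0.png

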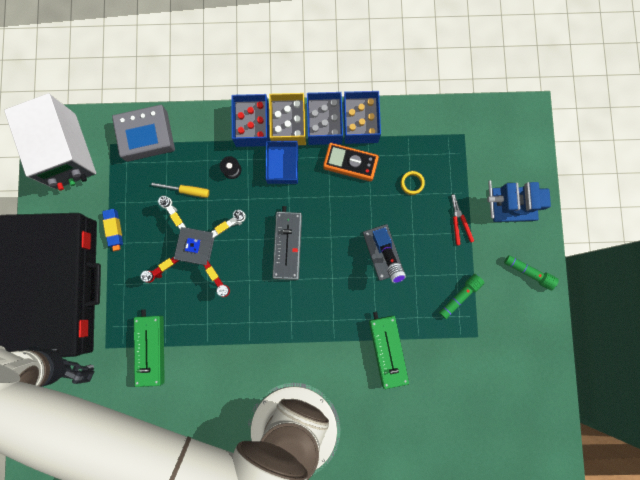

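View pics/side0.png

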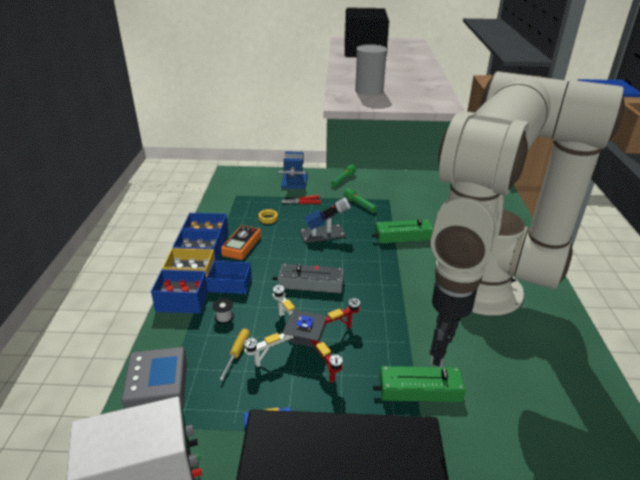

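Top view: the dimmer candidates are grey (286,245) and green (148,350) and (389,350), so I choose grey. The torch candidates are black in the blue stand (390,255) and green (462,296) and (530,272), so I choose black. The drone board is at about (192,245). I'll check these choices in one close crop.

Run:
```python
import cv2,numpy as np
a=cv2.imread("pics/top0.png")
c=lambda x,y,w,h:cv2.resize(a[y:y+h,x:x+w],None,fx=5,fy=5,interpolation=cv2.INTER_CUBIC)
cv2.imwrite("pics/crop1.png",np.hstack([c(262,200,48,90),c(355,210,60,90),c(168,215,50,90)]))
```

```text
(no output)
```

View pics/crop1.png

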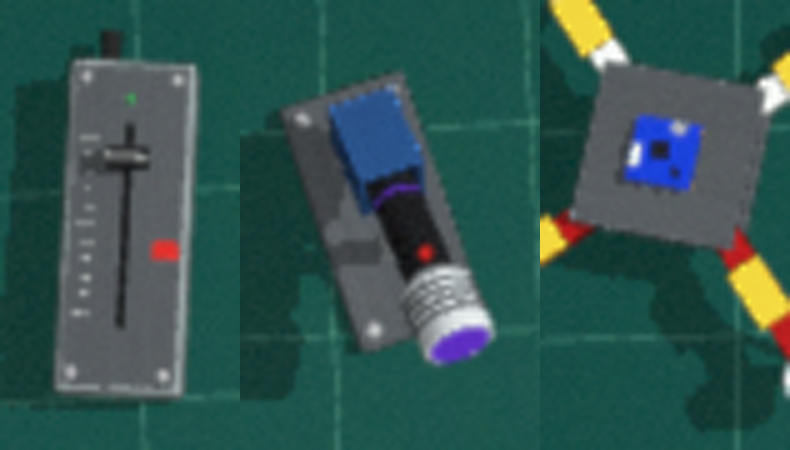

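The crop confirms the choices: cap at px (287,231.4), tape at (295,250), lens at (399,279) and board at (192.4,245.6).

```bash
cat > h.py <<'E'
import numpy as np
from scipy.spatial.transform import Rotation as R
from workcell import bot,camera,get_calibration
def ray(n,u,v,z):
    c=get_calibration(n); r=R.from_euler('xyz',c['orientation'],degrees=True)
    d=r.apply([(u-c['cx'])/c['fx'],(v-c['cy'])/c['fy'],1]); o=np.array(c['origin'])
    return o+d*(z-o[2])/d[2]
def proj(n,p):
    c=get_calibration(n); r=R.from_euler('xyz',c['orientation'],degrees=True)
    q=r.inv().apply(np.array(p)-c['origin']); return c['fx']*q[0]/q[2]+c['cx'],c['fy']*q[1]/q[2]+c['cy']
E
python3 - <<'E'
from h import *
np.set_printoptions(precision=4,suppress=True)
f=lambda x,y,ox,oy:(ox+x/5-.4,oy+y/5-.4)
P=lambda u,v,z:ray("top",u,v,z)
d=[P(*f(x,y,262,200),.045) for x,y in((75,62),(195,67),(182,395),(57,388))]
print("dim",np.mean(d,0),[np.degrees(np.arctan2(*(a-b)[1::-1])) for a,b in((d[0],d[3]),(d[1],d[2]))], [np.linalg.norm(a-b) for a,b in((d[0],d[3]),(d[0],d[1]))])
print("cap",P(*f(127,157,262,200),.063),"tape",P(*f(165,250,262,200),.045), "slot",P(*f(130,125,262,200),.045),P(*f(120,327,262,200),.045))
s=[P(*f(x-240,y,355,210),.01) for x,y in((285,108),(402,73),(362,350))]
e=s[0]-s[2]; print("stand corners",s,"yaw",np.degrees(np.arctan2(e[1],e[0])),np.linalg.norm(e),"center",(s[1]+s[2])/2)
print("lens",P(*f(460-240,345,355,210),.1167),"head/barrel",P(*f(425-240,268,355,210),.085+.035*.4226))
print("board",P(*f(122,153,168,215),.083),[P(*f(x-540,y,168,215),.074) for x,y in((608,65),(770,85),(735,248),(572,213))])
print("motors",[P(u,v,.085) for u,v in((165,202),(239,215),(222,291),(147,276))])
E
```

```text
dim [0.515  0.0058 0.045 ] [np.float64(-4.16157931408468), np.float64(-3.625245400728715)] [np.float64(0.18576053670264503), np.float64(0.06839228208491199)]
cap [0.552 0.004 0.063] tape [ 0.5012 -0.0151  0.045 ] slot [0.5732 0.0031 0.045 ] [0.4584 0.0111 0.045 ]
stand corners [array([ 0.5531, -0.2147,  0.01  ]), array([ 0.5717, -0.2835,  0.01  ]), array([ 0.4115, -0.2533,  0.01  ])] yaw 15.225584714793385 0.14676495363422354 center [ 0.4916 -0.2684  0.01  ]
lens [ 0.4068 -0.2934  0.1167] head/barrel [ 0.4498 -0.2791  0.0998]
board [0.5172 0.2643 0.083 ] [array([0.5686, 0.2968, 0.074 ]), array([0.5546, 0.2068, 0.074 ]), array([0.4644, 0.2263, 0.074 ]), array([0.4865, 0.3162, 0.074 ])]
motors [array([0.6399, 0.339 , 0.085 ]), array([0.5972, 0.1342, 0.085 ]), array([0.3892, 0.1822, 0.085 ]), array([0.436 , 0.3861, 0.085 ])]
```

Call:
{"name": "send_rows", "arguments": {"linear": [[0, 0, 0], [0, 0, 0], [-0.0275, -0.0364, 0], [-0.0275, -0.0364, 0], [-0.0275, -0.0364, 0], [-0.0275, -0.0364, 0], [-0.0275, -0.0364, 0], [-0.0275, -0.0364, 0]], "twist": [[0, 0, -1.03], [0, 0, -1.03], [0, 0, 0], [0, 0, 0], [0, 0, 0], [0, 0, 0], [0, 0, 0], [0, 0, 0]], "gripper": [100, 100, 100, 100, 100, 80, 60, 60], "grip_force": 30}}

```text
time: 1.1
ee_pos: [0.3781, 0.2703, 0.245]
tcp_rot: [-180.0, -0.0, 176.2]
wrist_force: [0.9, 0.3, -0.9]
opening: 0.0514
grasp_force: 0.0
```

Call:
{"name": "send_rows", "arguments": {"linear": [[-0.0275, -0.0364, 0], [-0.0275, -0.0364, 0], [-0.0275, -0.0364, 0], [-0.0275, -0.0364, 0], [-0.0275, -0.0364, 0], [-0.0275, -0.0364, 0], [-0.0275, -0.0364, 0], [0, 0, 0]], "twist": [[0, 0, 0], [0, 0, 0], [0, 0, 0], [0, 0, 0], [0, 0, 0], [0, 0, 0], [0, 0, 0], [0, 0, 0]], "gripper": [60, 60, 60, 60, 60, 60, 60, 60]}}

```text
time: 2.1
ee_pos: [0.5534, 0.0022, 0.244]
tcp_rot: [-180.0, -0.1, 176.0]
wrist_force: [-0.9, 0.7, -0.4]
opening: 0.0513
grasp_force: 0.0
```

Call:
{"name": "send_rows", "arguments": {"linear": [[0.001, 0.002, 0.04], [0, 0, 0.04], [0, 0, 0.04], [0, 0, 0.03], [0, 0, 0.024], [0, 0, 0], [0, 0, 0], [0, 0, 0]], "twist": [[0, 0, 0], [0, 0, 0], [0, 0, 0], [0, 0, 0], [0, 0, 0], [0, 0, 0], [0, 0, 0], [0, 0, 0]], "gripper": [60, 60, 60, 60, 60, 50, 0, 0]}}

```text
time: 3.1
ee_pos: [0.5517, 0.0036, 0.0727]
tcp_rot: [-179.6, 0.1, 176.0]
wrist_force: [-3.2, -19.2, -0.0]
opening: 0.0224
grasp_force: 29.8
```

Call:
{"name": "send_rows", "arguments": {"linear": [[0, 0, 0], [0, 0, 0], [0, 0, 0]], "twist": [[0, 0, 0], [0, 0, 0], [0, 0, 0]], "gripper": [0, 0, 0]}}

```text
time: 3.48
ee_pos: [0.5517, 0.0036, 0.0727]
tcp_rot: [-179.6, 0.1, 176.0]
wrist_force: [-2.4, -17.1, -0.8]
opening: 0.0226
grasp_force: 29.8
```

Call:
{"name": "send_rows", "arguments": {"linear": [[0, -0.001, 0], [0.008, 0, 0], [0.012, 0, 0], [0.012, 0, 0], [0.012, 0, 0], [0.005, 0, 0], [0, 0, 0], [0, 0, 0]], "twist": [[0, 0, 0], [0, 0, 0], [0, 0, 0], [0, 0, 0], [0, 0, 0], [0, 0, 0], [0, 0, 0], [0, 0, 0]], "gripper": [0, 0, 0, 0, 0, 0, 0, 0]}}

```text
time: 4.47
ee_pos: [0.5027, 0.0069, 0.0727]
tcp_rot: [-179.7, 0.1, 176.1]
wrist_force: [-2.5, -12.7, -0.0]
opening: 0.0222
grasp_force: 29.9
```

Call:
{"name": "send_rows", "arguments": {"linear": [[0, 0, 0], [0, 0, 0], [0, 0, -0.03], [0, 0, -0.05], [0, 0, -0.05], [0.02, -0.05, -0.03], [0.0, -0.05, 0], [0, -0.04, 0]], "twist": [[0, 0, 0], [0, 0, 0], [0, 0, 0], [0, 0, 0], [0, 0, 0], [0, 0, 0], [0, 0, 0], [0, 0, 0]], "gripper": [60, 60, 60, 60, 60, 60, 60, 60]}}

```text
time: 5.48
ee_pos: [0.4734, -0.1308, 0.2327]
tcp_rot: [-180.0, 0.1, 176.2]
wrist_force: [-0.2, -0.7, -1.3]
opening: 0.0512
grasp_force: 0.0
```

Run:
```python
from h import *
import cv2
a=camera("top")[:,:,::-1];b=camera("side")[:,:,::-1]
cv2.imwrite("pics/top1.png",a);cv2.imwrite("pics/side1.png",b)
c=lambda a,x,y,w,h,k:cv2.resize(a[y:y+h,x:x+w],None,fx=k,fy=k,interpolation=cv2.INTER_CUBIC)
A=c(a,262,200,50,90,6);B=c(b,270,255,80,45,6)
o=np.zeros((540,790,3),np.uint8);o[:540,:300]=A;o[:270,305:785]=B
cv2.imwrite("pics/crop2.png",o)
```

```text
(no output)
```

View pics/crop2.png

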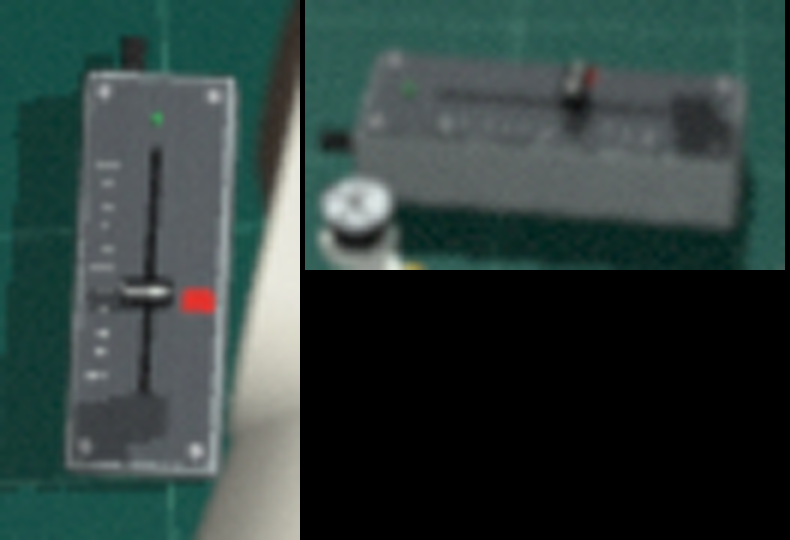

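The crop shows the white line at crop (148,291) and the tape at (198,301). I'll work out how far apart they are along the track.

Run:
```python
from h import *
import cv2
a=cv2.imread("pics/top1.png")[200:290,262:312].astype(float)
b,g,r=a[...,0],a[...,1],a[...,2]
m=np.clip(r-np.maximum(g,b)-40,0,None);Y,X=np.mgrid[:90,:50]
tx,ty=(m*X).sum()/m.sum(),(m*Y).sum()/m.sum()
w=np.clip(a.min(2)-110,0,None)*((X>20)&(X<29)&(Y>44)&(Y<53))
lx,ly=(w*X).sum()/w.sum(),(w*Y).sum()/w.sum()
print(tx,ty,lx,ly)
u=np.array([np.cos(np.radians(-3.9)),np.sin(np.radians(-3.9))])
L=ray("top",262+lx,200+ly,.063);T=ray("top",262+tx,200+ty,.045)
print(L,T,"line-tape along track",(L-T)[:2]@u, proj("side",L),proj("side",T))
s=cv2.imread("pics/side1.png")[255:280,300:325].astype(float)
m=np.clip(s[...,2]-s[...,:2].max(2)-30,0,None);Y,X=np.mgrid[:25,:25];print("side tape",300+(m*X).sum()/m.sum(),255+(m*Y).sum()/m.sum())
```

```text
32.62020579981291 49.63657623947615 24.503205128205128 48.0
[0.50415712 0.00635371 0.063     ] [ 0.50104813 -0.01519235  0.045     ] line-tape along track 0.0016363297831595539 (np.float64(314.0580758059549), np.float64(267.05230073402186)) (np.float64(315.4165402891962), np.float64(267.5618980420912))
side tape 317.0 267.3333333333333
```

Call:
{"name": "send_rows", "arguments": {"linear": [[0, 0.05, 0], [0, 0.05, 0], [-0.02, 0.039, 0.03], [0, 0, 0.05], [0, 0, 0.05], [0, 0, 0.03], [0, 0, 0], [0, 0, 0]], "twist": [[0, 0, 0], [0, 0, 0], [0, 0, 0], [0, 0, 0], [0, 0, 0], [0, 0, 0], [0, 0, 0], [0, 0, 0]], "gripper": [60, 60, 60, 60, 60, 60, 50, 0]}}

```text
time: 6.58
ee_pos: [0.5034, 0.0081, 0.0731]
tcp_rot: [-180.0, 0.1, 176.2]
wrist_force: [-2.9, -15.8, 4.2]
opening: 0.0259
grasp_force: 9.2
```

Call:
{"name": "send_rows", "arguments": {"linear": [[0, 0, 0], [0, 0, 0], [0, 0, 0], [0.0015, 0, 0], [0, 0, 0], [0, 0, 0]], "twist": [[0, 0, 0], [0, 0, 0], [0, 0, 0], [0, 0, 0], [0, 0, 0], [0, 0, 0]], "gripper": [0, 0, 0, 0, 0, 0]}}

```text
time: 7.32
ee_pos: [0.5023, 0.0068, 0.0735]
tcp_rot: [-179.9, 0.2, 176.1]
wrist_force: [1.1, -7.9, -0.7]
opening: 0.022
grasp_force: 29.5
```

Call:
{"name": "send_rows", "arguments": {"linear": [[0, 0, 0], [0, 0, 0], [0, 0, -0.03], [0, 0, -0.05], [0, 0, -0.05], [0.02, -0.05, -0.03], [0.0, -0.05, 0], [0, -0.04, 0]], "twist": [[0, 0, 0], [0, 0, 0], [0, 0, 0], [0, 0, 0], [0, 0, 0], [0, 0, 0], [0, 0, 0], [0, 0, 0]], "gripper": [60, 60, 60, 60, 60, 60, 60, 60]}}

```text
time: 8.32
ee_pos: [0.4718, -0.1317, 0.2327]
tcp_rot: [-180.0, 0.1, 176.2]
wrist_force: [-0.6, -0.1, -0.3]
opening: 0.0511
grasp_force: 0.0
```

Run:
```python
from h import *
import cv2
im=camera("top")[:,:,::-1];cv2.imwrite("pics/top2.png",im)
a=im[200:290,262:312].astype(float)
b,g,r=a[...,0],a[...,1],a[...,2]
m=np.clip(r-np.maximum(g,b)-40,0,None);Y,X=np.mgrid[:90,:50]
tx,ty=(m*X).sum()/m.sum(),(m*Y).sum()/m.sum()
for th in(60,80,110):
    w=np.clip(a.min(2)-th,0,None)*((X>20)&(X<29)&(Y>44)&(Y<53))
    if th<110: w=np.where(w>0,w,0)
    lx,ly=(w*X).sum()/w.sum(),(w*Y).sum()/w.sum()
    u=np.array([np.cos(np.radians(-3.9)),np.sin(np.radians(-3.9))])
    L=ray("top",262+lx,200+ly,.063);T=ray("top",262+tx,200+ty,.045)
    print(lx,ly,"along",(L-T)[:2]@u)
print(a[44:55,22:28].min(2).astype(int))
o=bot.get_obs(); p=o['ee_pos']; print(p,o['tcp_rot'],o['q'])
# torch grasp: 8 mm ahead of the middle
S=np.array([.4918,-.2690,0]);yaw=15.2
h=np.array([np.cos(np.radians(yaw)),np.sin(np.radians(yaw)),0]);c,s=np.cos(np.radians(25)),np.sin(np.radians(25));z=np.array([0,0,1.])
C=S-.020*h+.085*z; B=-c*h+s*z; G=C+.006*B
zt=-s*h-c*z; yt=np.cross(z,h); xt=np.cross(yt,zt)
Rt=R.from_matrix(np.c_[xt,yt,zt]); R0=R.from_euler('xyz',o['tcp_rot'],degrees=True)
tcp=G+.005*zt
print("beam",B,"xt",xt,"tcp",tcp,"twist",(R0.inv()*Rt).as_rotvec(degrees=True)/10,"euler",Rt.as_euler('xyz',degrees=True))
print("shift in final tool frame to 80mm pre-grasp",Rt.inv().apply(tcp-.1*zt-p))
```

```text
24.357790601813686 47.93487221764221 along 0.0017933186170333833
24.08637873754153 47.95016611295681 along 0.001721510090502537
23.82450331125828 48.0 along 0.0015539299291858373
[[ 88  86  41  46  86  90]
 [ 85  81  40  40  83  88]
 [ 64  59  38  44  69  72]
 [ 70  82  78  65  68  69]
 [145 189 186 146 140 133]
 [ 78  97 100  77  78  74]
 [ 33  36  34  38  37  39]
 [ 52  46  22  35  46  49]
 [ 66  58  34  64  80  83]
 [ 83  72  31  67  84  88]
 [ 87  71  38  71  86  90]]
[ 0.47148007 -0.13496452  0.23215451] [-1.79896297e+02  9.26601024e-02  1.76049585e+02] [-1.59287143e+01 -3.54352953e+00  6.69441398e-03  9.34380588e+01
 -8.22141313e-02 -1.19782964e+01]
beam [-0.87460196 -0.23762409  0.42261826] xt [-0.87460196 -0.23762409  0.42261826] tcp [ 0.46521289 -0.27622356  0.08300417] twist [ 0.40615996  2.4839788  -1.88712496] euler [ 180.   -25.  -164.8]
shift in final tool frame to 80mm pre-grasp [-0.02398581 -0.13467412  0.05338442]
```

Run:
```python
from h import *
import cv2
for n in("top1","top2"):
    a=cv2.imread(f"pics/{n}.png").astype(int).min(2); print(a[245:252,282:291])
    a=cv2.imread(f"pics/{n}.png").astype(int);print(a[246:254,293:298,2]-a[246:254,293:298,1])
d=[ray("top",286,240,.063)[0]-ray("top",286,241,.063)[0]];print(d)
s=camera("side")[:,:,::-1];cv2.imwrite("pics/side2.png",s)
for n in("side1","side2"):
    a=cv2.imread(f"pics/{n}.png").astype(int);print(a[264:274,310:322].min(2)); print((a[...,2]-a[...,1])[264:272,310:322])
```

```text
[[ 84  86  83  82  41  39  84  86  88]
 [ 71  57  54  52  31  32  55  63  74]
 [ 94  70  64  65  66  80  82  68  57]
 [ 97 136 141 140 148 188 188 141  90]
 [ 54  72  73  76  79  98  98  75  59]
 [ 42  43  31  34  27  34  36  38  53]
 [ 60  60  60  57  27  41  60  64  81]]
[[ -5  -6  -6  -6  -6]
 [ 13  16  14  12   1]
 [115 124 123 115  49]
 [164 172 173 167 109]
 [168 175 175 173 121]
 [128 136 138 162 108]
 [ 23  28  27  37  20]
 [ -4  -4  -4  -3  -5]]
[[ 86  84  85  81  40  40  83  88  88]
 [ 64  61  64  59  38  44  69  72  83]
 [ 59  64  70  82  78  65  68  69  62]
 [ 88 133 145 189 186 146 140 133  92]
 [ 53  72  78  97 100  77  78  74  57]
 [ 44  37  33  36  34  38  37  39  42]
 [ 63  53  52  46  22  35  46  49  58]]
[[ -3  -6  -8  -5  -8]
 [ 12  15  14  13   1]
 [115 123 121 118  48]
 [166 173 174 166 110]
 [169 176 175 171 120]
 [129 133 139 161 107]
 [ 25  28  28  36  21]
 [ -2  -4  -5  -3  -4]]
[np.float64(0.002815301000593906)]
[[ 51  52  43  45  53  61  53  48  47  50  46  51]
 [ 64  63  60  55  71  86  75  60  60  56  52  45]
 [ 80  78  74  64  85 100  84  63  74  77  66
[... 992 characters left out ...]
68  83 103  77  58  74  89  88  83]
 [ 86  85  75  68  79  79  63  57  77  84  80  78]
 [ 82  79  73  58  51  48  39  52  70  84  80  82]
 [ 70  68  63  48  31  32  28  47  67  76  73  79]
 [ 66  65  59  42  29  20  24  41  59  65  65  68]
 [ 83  78  69  51  30  29  34  49  61  68  64  69]]
[[-43 -42 -40 -45 -40 -36 -39 -42 -40 -47 -49 -44]
 [-25 -30 -29 -32 -24 -20 -20 -22 -25 -34 -39 -40]
 [-11 -13 -12 -11 -10  -7  -7   5   2 -13 -22 -27]
 [ -5  -8  -4  -5  -6  -2   0  16  16  -2 -11 -10]
 [ -3  -7  -5  -3  -3  -4  -2  15  15   2  -6  -8]
 [ -6  -5  -6  -4  -4  -3  -3   1   0  -4  -7 -10]
 [ -6  -3  -5  -2  -2  -3  -4  -3  -7  -5  -6  -7]
 [ -5  -4  -4  -1  -4  -2  -2  -5  -3  -5  -6  -4]]
```

The top and side pictures both put the cap about 1–2 mm too far from the robot, so I'll nudge it once more.

Call:
{"name": "send_rows", "arguments": {"linear": [[0, 0.05, 0], [0, 0.05, 0], [-0.02, 0.039, 0.03], [0, 0, 0.05], [0, 0, 0.05], [0, 0, 0.03], [0, 0, 0], [0, 0, 0]], "twist": [[0, 0, 0], [0, 0, 0], [0, 0, 0], [0, 0, 0], [0, 0, 0], [0, 0, 0], [0, 0, 0], [0, 0, 0]], "gripper": [60, 60, 60, 60, 60, 60, 50, 0]}}

```text
time: 9.43
ee_pos: [0.5019, 0.0073, 0.0731]
tcp_rot: [180.0, 0.1, 176.2]
wrist_force: [0.4, -0.7, -0.4]
opening: 0.0254
grasp_force: 0.0
```

Call:
{"name": "send_rows", "arguments": {"linear": [[0, 0, 0], [0, 0, 0], [0.001, 0, 0], [0.001, 0, 0], [0, 0, 0], [0, 0, 0]], "twist": [[0, 0, 0], [0, 0, 0], [0, 0, 0], [0, 0, 0], [0, 0, 0], [0, 0, 0]], "gripper": [0, 0, 0, 0, 0, 0]}}

```text
time: 10.18
ee_pos: [0.5005, 0.0068, 0.0733]
tcp_rot: [-180.0, 0.2, 176.1]
wrist_force: [0.5, -4.2, 5.8]
opening: 0.0221
grasp_force: 30.0
```

Call:
{"name": "send_rows", "arguments": {"linear": [[0, 0, 0], [0, 0, 0], [0, 0, -0.03], [0, 0, -0.05], [0, 0, -0.05], [0.02, -0.05, -0.03], [0.0, -0.05, 0], [0, -0.04, 0]], "twist": [[0, 0, 0], [0, 0, 0], [0, 0, 0], [0, 0, 0], [0, 0, 0], [0, 0, 0], [0, 0, 0], [0, 0, 0]], "gripper": [60, 60, 60, 60, 60, 60, 60, 60]}}

```text
time: 11.18
ee_pos: [0.4696, -0.1326, 0.2319]
tcp_rot: [180.0, 0.1, 176.1]
wrist_force: [0.7, -0.1, -0.5]
opening: 0.0513
grasp_force: 0.0
```

Run:
```python
from h import *
import cv2
im=camera("top")[:,:,::-1];s=camera("side")[:,:,::-1];cv2.imwrite("pics/top3.png",im)
print(im.min(2)[244:254,282:291]);print(s[264:274,310:322].min(2))
c=lambda a,x,y,w,h,k:cv2.resize(a[y:y+h,x:x+w],None,fx=k,fy=k,interpolation=cv2.INTER_CUBIC)
o=np.zeros((540,790,3),np.uint8);o[:540,:300]=c(im,275,225,30,54,10);o[:450,305:785]=c(s,292,250,48,45,10)
cv2.imwrite("pics/crop3.png",o)
o=bot.get_obs();print(o['ee_pos'],o['tcp_rot'])
```

```text
[[ 92  90  88  87  44  43  89  87  90]
 [ 87  88  88  84  46  41  85  91  89]
 [ 86  86  87  82  42  42  84  87  88]
 [ 66  60  59  57  45  34  54  56  66]
 [ 87  90  89  92  94  67  65  60  58]
 [ 87  93  96 114 138 141 141 136  89]
 [ 53  55  49  60  75  75  79  73  59]
 [ 48  34  37  33  27  30  39  40  57]
 [ 65  60  62  56  24  51  80  84  84]
 [ 84  82  85  68  29  62  87  87  87]]
[[ 50  44  53  46  49  49  59  48  48  43  45  46]
 [ 67  65  60  55  55  70  71  64  56  50  52  49]
 [ 78  79  79  73  73  85  83  69  65  69  67  66]
 [ 85  84  82  75  89 108  92  65  66  77  79  75]
 [ 87  86  81  77 101 124  99  57  65  80  85  84]
 [ 86  86  77  70  85 104  79  54  70  81  79  82]
 [ 82  76  80  59  55  64  49  45  70  79  85  83]
 [ 70  69  66  50  34  30  28  41  66  76  76  74]
 [ 65  66  61  50  31  19  16  42  57  63  65  67]
 [ 75  76  74  64  40  32  28  44  57  66  69  68]]
[ 0.46935687 -0.13392847  0.23122163] [-1.79982017e+02 -2.11420784e-03  1.75957767e+02]
```

View pics/crop3.png

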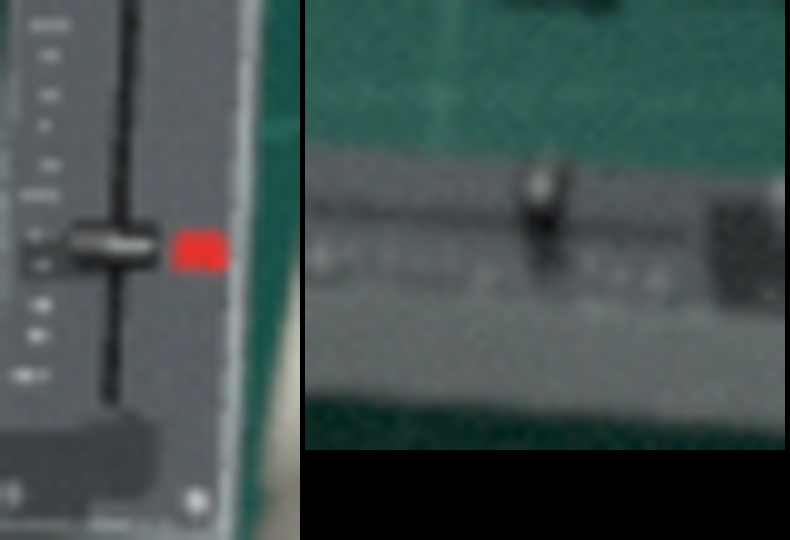

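The cap line is at crop (110,243) and the tape at (200,251). Allowing for parallax, the line is level with the tape to under 1 mm, so I go on to the torch.

Call:
{"name": "send_rows", "arguments": {"linear": [[0, 0, 0], [0, 0, 0], [0, 0, 0], [-0.006, -0.034, 0], [-0.006, -0.034, 0], [-0.006, -0.034, 0.02], [-0.007, -0.034, 0.032], [0, 0, 0]], "twist": [[0.135, 0.828, -0.629], [0.135, 0.828, -0.629], [0.135, 0.828, -0.629], [0, 0, 0], [0, 0, 0], [0, 0, 0], [0, 0, 0], [0, 0, 0]], "gripper": [60, 60, 60, 60, 60, 60, 60, 60]}}

```text
time: 12.28
ee_pos: [0.5054, -0.263, 0.1702]
tcp_rot: [179.7, -25.3, -164.7]
wrist_force: [0.2, -0.5, 0.5]
opening: 0.0509
grasp_force: 0.0
```

Run:
```python
from h import *
import cv2
o=bot.get_obs();p=o['ee_pos'];r=R.from_euler('xyz',o['tcp_rot'],degrees=True)
print(p,o['tcp_rot'],o['q'],"to grasp",r.inv().apply([.4652,-.2762,.0830]-p))
s=camera("side")[:,:,::-1]
C=np.array([.4706,-.2736,.085]);B=np.array([-.8746,-.2376,.4226])
print([proj("side",C+k*B) for k in(-.027,.035,.075)])
cv2.imwrite("pics/crop4.png",cv2.resize(s[150:270,270:400],None,fx=4,fy=4,interpolation=cv2.INTER_CUBIC))
```

```text
[ 0.5054084  -0.26298658  0.17019411] [ 179.67656111  -25.25722681 -164.69287641] [-20.75388048  27.23191601  25.05947774 108.88729619 -14.27628182
 -33.32155294] to grasp [ 0.00102504 -0.00267688  0.09688089]
[(np.float64(320.90652978279593), np.float64(216.3143170968806)), (np.float64(337.1103235493416), np.float64(207.89776606335937)), (np.float64(347.60679765778747), np.float64(202.44570272075111))]
```

View pics/crop4.png

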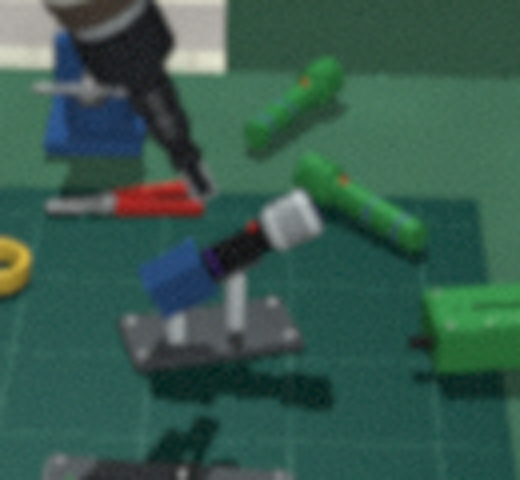

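The side crop shows the lens at about px (347,204.5), barrel/head join (335.5,209) and cup mouth (322,215.5). All are within 1–2 px of the model, so I descend and grip.

Call:
{"name": "send_rows", "arguments": {"linear": [[0.001, -0.003, 0.03], [0, 0, 0.03], [0, 0, 0.025], [0, 0, 0.012], [0, 0, 0], [0, 0, 0], [0, 0, 0], [0, 0, 0]], "twist": [[0, 0, 0], [0, 0, 0], [0, 0, 0], [0, 0, 0], [0, 0, 0], [0, 0, 0], [0, 0, 0], [0, 0, 0]], "gripper": [60, 60, 60, 60, 60, 0, 0, 0], "grip_force": 60}}

```text
time: 13.32
ee_pos: [0.4674, -0.2759, 0.0871]
tcp_rot: [179.9, -24.9, -164.7]
wrist_force: [2.7, 2.2, 6.9]
opening: 0.0261
grasp_force: 58.8
```

Call:
{"name": "send_rows", "arguments": {"linear": [[0, 0, 0], [0, 0, 0]], "twist": [[0, 0, 0], [0, 0, 0]], "gripper": [0, 0]}}

```text
time: 13.58
ee_pos: [0.4675, -0.2759, 0.0871]
tcp_rot: [179.9, -24.9, -164.7]
wrist_force: [3.6, 1.5, 5.9]
opening: 0.0263
grasp_force: 58.8
```

Call:
{"name": "send_rows", "arguments": {"linear": [[0.006, 0, 0], [0.012, 0, 0], [0.016, 0, 0], [0.016, 0, 0], [0.016, 0, 0], [0.016, 0, 0], [0.018, 0, 0], [0, 0, 0]], "twist": [[0, 0, 0], [0, 0, 0], [0, 0, 0], [0, 0, 0], [0, 0, 0], [0, 0, 0], [0, 0, 0], [0, 0, 0]], "gripper": [0, 0, 0, 0, 0, 0, 0, 0]}}

```text
time: 14.58
ee_pos: [0.3777, -0.3003, 0.1288]
tcp_rot: [179.9, -25.1, -164.7]
wrist_force: [0.9, -1.0, -1.6]
opening: 0.0261
grasp_force: 59.0
```

Run:
```python
from h import *
import cv2
o=bot.get_obs();print(o['ee_pos'],o['tcp_rot'],o['q'],o['wrist_force'],o['opening'])
s=camera("side")[:,:,::-1];t=camera("top")[:,:,::-1]
cv2.imwrite("pics/side5.png",s);cv2.imwrite("pics/top5.png",t)
c=lambda a,x,y:cv2.resize(a[y:y+120,x:x+95],None,fx=4,fy=4,interpolation=cv2.INTER_CUBIC)
cv2.imwrite("pics/crop5.png",np.hstack([c(s,300,130),c(t,340,205)]))
r=R.from_euler('xyz',o['tcp_rot'],degrees=True);G=o['ee_pos']-.005*r.apply([0,0,1]);xt=r.apply([1,0,0])
print("G",G,[ (proj("side",G+k*xt),proj("top",G+k*xt)) for k in(-.081,.069)])
```

```text
[ 0.37768862 -0.30031536  0.12879534] [ 179.8658514   -25.07377845 -164.72554701] [-28.98316119  12.10040634   1.52127961  98.03961043 -17.10212257
 -41.40390216] [ 0.90714115 -0.99216163 -1.64128171] 0.02611407832878343
G [ 0.37973577 -0.29976844  0.13332414] [((np.float64(333.9969367173683), np.float64(208.23620997659148)), (np.float64(392.0580394649985), np.float64(262.95901466707704))), ((np.float64(373.4867501505659), np.float64(187.62916337849978)), (np.float64(411.9238980412692), np.float64(311.5523913181946)))]
```

View pics/crop5.png

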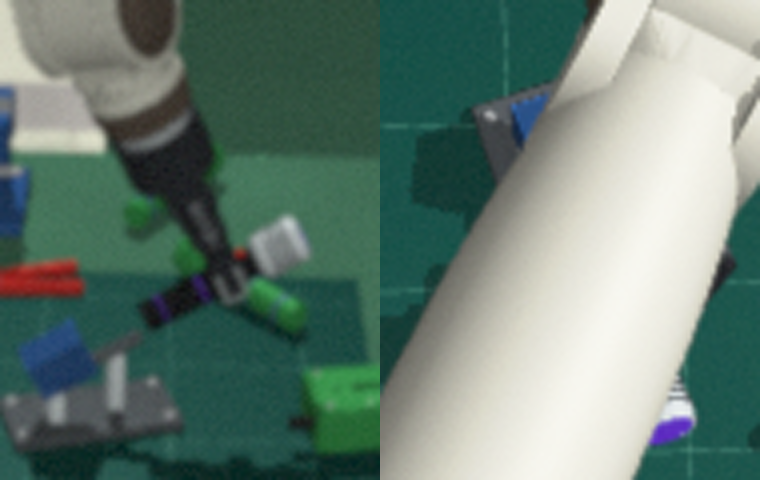

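The torch is out of the cup: in the left crop the tail is at (147,312) and the lens at (298,240), about 2 px from the model. Next I plan the swing to the board.

```bash
cat > plan.py <<'E'
from h import *
from scipy.spatial.transform import Slerp
def final(board,az,al,L,off=.071,offz=0.):
    d=-np.array([np.cos(az),np.sin(az),0]);z=np.array([0,0,1.])
    b=np.cos(al)*d-np.sin(al)*z; zt=-np.sin(al)*d-np.cos(al)*z
    Rt=R.from_matrix(np.c_[b,np.cross(zt,b),zt]); return board-b*(L+off)-offz*zt,Rt
def rows(p0,R0,p1,R1,n):
    s=Slerp([0,1],R.concatenate([R0,R1])); w=(R0.inv()*R1).as_rotvec(degrees=True)/10/n
    print("twist",w.round(3)); print([list(s([i/n])[0].inv().apply((p1-p0)/n).round(4).tolist()) for i in range(n)])
if __name__=="__main__":
    o=bot.get_obs();p=o['ee_pos'];R0=R.from_euler('xyz',o['tcp_rot'],degrees=True)
    P,Rt=final(np.array([.517,.2635,.083]),np.radians(27),np.radians(45),.12)
    print(P,Rt.as_euler('xyz',degrees=True),"lift in tool",R0.inv().apply([-.01,0,.16]))
    rows(p+[-.01,0,.16],R0,P+[0,0,.06],Rt,16)
E
python3 plan.py
```

```text
[0.63733702 0.32481477 0.2180574 ] [-180.   45. -153.] lift in tool [ 0.0765486   0.00306432 -0.1408223 ]
twist [-0.013 -0.436 -0.077]
[[-0.0243, 0.0332, -0.0106], [-0.0255, 0.0329, -0.0086], [-0.0265, 0.0326, -0.0066], [-0.0273, 0.0323, -0.0044], [-0.028, 0.0319, -0.0023], [-0.0285, 0.0315, -0.0], [-0.0289, 0.0311, 0.0022], [-0.029, 0.0307, 0.0045], [-0.029, 0.0303, 0.0068], [-0.0288, 0.0299, 0.009], [-0.0285, 0.0295, 0.0113], [-0.0279, 0.0291, 0.0135], [-0.0272, 0.0287, 0.0157], [-0.0263, 0.0283, 0.0178], [-0.0252, 0.0279, 0.0198], [-0.024, 0.0275, 0.0217]]
```

Call:
{"name": "send_rows", "arguments": {"linear": [[0.02, 0, -0.02], [0.019, 0.001, -0.04], [0.019, 0.001, -0.041], [0.019, 0.001, -0.04]], "twist": [[0, 0, 0], [0, 0, 0], [0, 0, 0], [0, 0, 0]], "gripper": [0, 0, 0, 0]}}

```text
time: 15.18
ee_pos: [0.3688, -0.2998, 0.2894]
tcp_rot: [179.8, -25.1, -164.6]
wrist_force: [1.1, -0.1, -2.0]
opening: 0.0262
grasp_force: 59.2
```

Call:
{"name": "send_rows", "arguments": {"linear": [[-0.0243, 0.0332, -0.0106], [-0.0255, 0.0329, -0.0086], [-0.0265, 0.0326, -0.0066], [-0.0273, 0.0323, -0.0044], [-0.028, 0.0319, -0.0023], [-0.0285, 0.0315, 0], [-0.0289, 0.0311, 0.0022], [-0.029, 0.0307, 0.0045]], "twist": [[-0.013, -0.436, -0.077], [-0.013, -0.436, -0.077], [-0.013, -0.436, -0.077], [-0.013, -0.436, -0.077], [-0.013, -0.436, -0.077], [-0.013, -0.436, -0.077], [-0.013, -0.436, -0.077], [-0.013, -0.436, -0.077]], "gripper": [0, 0, 0, 0, 0, 0, 0, 0]}}

```text
time: 16.18
ee_pos: [0.5033, 0.0139, 0.283]
tcp_rot: [178.0, 10.0, -159.1]
wrist_force: [-0.3, 0.1, -1.1]
opening: 0.0265
grasp_force: 59.2
```

Call:
{"name": "send_rows", "arguments": {"linear": [[-0.029, 0.0303, 0.0068], [-0.0288, 0.0299, 0.009], [-0.0285, 0.0295, 0.0113], [-0.0279, 0.0291, 0.0135], [-0.0272, 0.0287, 0.0157], [-0.0263, 0.0283, 0.0178], [-0.0252, 0.0279, 0.0198], [-0.024, 0.0275, 0.0217]], "twist": [[-0.013, -0.436, -0.077], [-0.013, -0.436, -0.077], [-0.013, -0.436, -0.077], [-0.013, -0.436, -0.077], [-0.013, -0.436, -0.077], [-0.013, -0.436, -0.077], [-0.013, -0.436, -0.077], [-0.013, -0.436, -0.077]], "gripper": [0, 0, 0, 0, 0, 0, 0, 0]}}

```text
time: 17.18
ee_pos: [0.6371, 0.3263, 0.2775]
tcp_rot: [179.9, 45.0, -153.0]
wrist_force: [-0.0, -0.8, -3.0]
opening: 0.0263
grasp_force: 59.2
```

Run:
```python
from h import *
import cv2
from plan import final
o=bot.get_obs();p=o['ee_pos'];r=R.from_euler('xyz',o['tcp_rot'],degrees=True)
print(p,o['tcp_rot'],o['q'],o['wrist_force'],o['torque'],o['opening'])
P,Rt=final(np.array([.517,.2635,.083]),np.radians(27),np.radians(45),.12)
print("to go",r.inv().apply(P-p),"twist",(r.inv()*Rt).as_rotvec(degrees=True)/10)
s=camera("side")[:,:,::-1];t=camera("top")[:,:,::-1]
cv2.imwrite("pics/side6.png",s);cv2.imwrite("pics/top6.png",t)
c=lambda a,x,y:cv2.resize(a[y:y+150,x:x+130],None,fx=3,fy=3,interpolation=cv2.INTER_CUBIC)
cv2.imwrite("pics/crop6.png",np.hstack([c(s,230,190),c(t,120,160)]))
print([(n,[np.round(proj(n,p+k*r.apply([1,0,0])),1) for k in(-.079,.071)]) for n in("side","top")])
```

```text
[0.63714004 0.32625197 0.27748485] [ 179.92641954   45.01732959 -152.98650181] [ 2.71141182e+01 -1.34881729e+01 -1.71882837e+01  4.12825125e+01
  2.40983759e-03  7.11275246e-02] [-0.04374822 -0.83103011 -3.04469231] [-0.41954391  0.71702731 -0.02867605] 0.02630325964368893
to go [ 0.04237165 -0.00142338  0.04166946] twist [0.00831266 0.00173235 0.00095543]
[('side', [array([221.2, 260.3]), array([270.1, 286.2])]), ('top', [array([126.2, 159.3]), array([161.4, 208.3])])]
```

View pics/crop6.png

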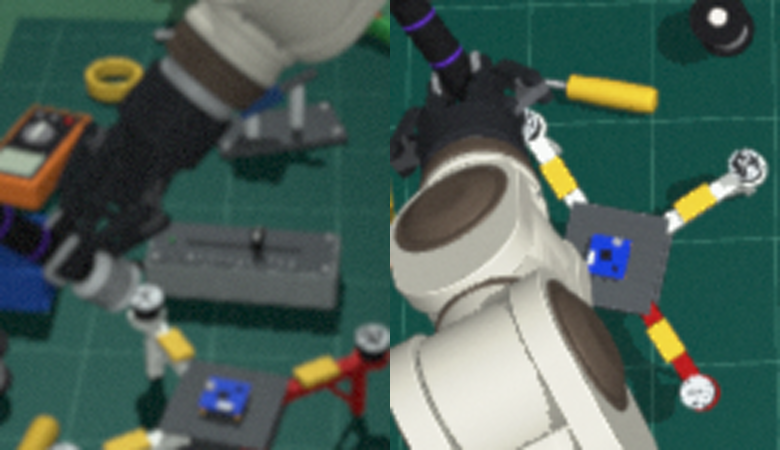

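Left (side) crop: lens end near px (273,287), board at about (304,322), nothing touching. Next I move down to the final pose.

Call:
{"name": "send_rows", "arguments": {"linear": [[0.01, -0.0005, 0.01], [0.012, -0.0005, 0.013], [0.01, -0.0005, 0.012], [0.006, 0, 0.007], [0, 0, 0], [0, 0, 0]], "twist": [[0, 0, 0], [0, 0, 0], [0, 0, 0], [0, 0, 0], [0, 0, 0], [0, 0, 0]], "gripper": [0, 0, 0, 0, 0, 0]}}

```text
time: 18.02
ee_pos: [0.6406, 0.3248, 0.2229]
tcp_rot: [179.9, 45.0, -153.0]
wrist_force: [0.5, -0.1, -1.7]
opening: 0.0262
grasp_force: 59.3
```

Run:
```python
from h import *
import cv2
o=bot.get_obs();p=o['ee_pos'];r=R.from_euler('xyz',o['tcp_rot'],degrees=True)
print(p,o['tcp_rot'],o['wrist_force'],o['opening'])
b=r.apply([1,0,0]); k=(p[2]-.083)/-b[2];print("hit",p+k*b,"lens dist",k-.071)
s=camera("side")[:,:,::-1].copy();t=camera("top")[:,:,::-1].copy()
cv2.imwrite("pics/side7.png",s);cv2.imwrite("pics/top7.png",t)
def crop(n,a,x,y,w,h,f):
    c=cv2.resize(a[y:y+h,x:x+w],None,fx=f,fy=f,interpolation=cv2.INTER_CUBIC)
    g=lambda q:tuple(int(round((v-o_+.5)*f)) for v,o_ in zip(proj(n,q),(x,y)))
    for k in(-.079,-.034,.034,.071,k0): cv2.circle(c,g(p+k*b),3,(0,255,255),-1)
    print(n,[g(p+k*b) for k in(-.079,.071,k0)],[np.round(proj(n,p+k*b),1) for k in(-.079,.071)])
    return c
k0=k
cv2.imwrite("pics/crop7.png",np.hstack([crop("side",s,200,250,130,100,4),crop("top",t,115,150,65,100,4)]))
```

```text
[0.64062423 0.32476045 0.22294812] [ 179.91463423   45.04898049 -153.04179157] [ 0.48817452 -0.0956741  -1.66741062] 0.026244744049203232
hit [0.51609632 0.26142468 0.083     ] lens dist 0.12674755666331577
side [(91, 121), (281, 216), (420, 286)] [array([222.2, 279.8]), array([269.7, 303.6])]
top [(84, 60), (217, 246), (314, 384)] [array([135.6, 164.6]), array([168.6, 211.1])]
```

View pics/crop7.png

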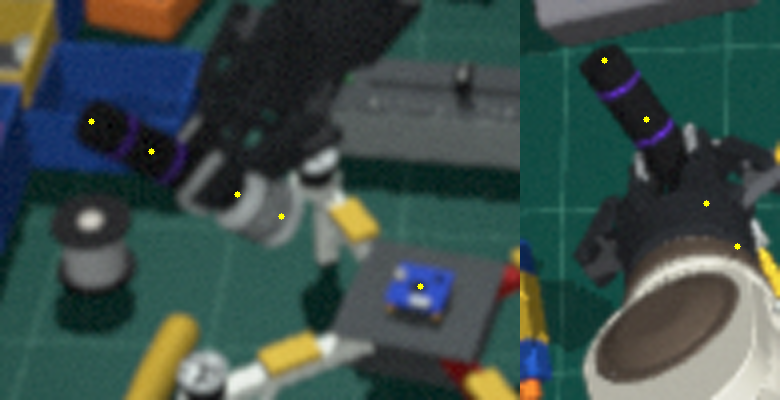

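The side view shows the barrel rings at (127,138) and (173,163) on the model axis, and the aim point at (420,286) on the middle of the board. The lens is about 12–13 cm away with clear space around it, so I hand in.

```bash
python3 -c "
from workcell import ticket;print(ticket.job_done())"
```

```text
the job is handed in; nothing more can be done
None
```

I handed the job in at about 18 s: the fader's white line is level with the red tape to within about 1 mm, and the arm is holding the UV torch still, clear of quadcopter and stand, slanting 45° down at the middle of the blue board with the lens about 12.5 cm away, everything else left untouched.

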